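# Refit the pivot pin of the bench lever press

### The job

The pivot pin of the small lever press has been taken out and lies in its holder. Lift it straight out of the two open-topped brackets, both ends together, and keep it level; thread it point first through the near cheek of the press (the one facing the robot), the eye of the lever and the far cheek, and push it fully home so that its red knob sits against the near cheek. Leave the lever lying where it is, do not disturb the jar, the tin or the comb, and let go of everything.

Things in the scene. Friction and masses are not known exactly. Their poses are not given: they have to be found in the camera images.
- press: Fixed press; origin: centre of its underside, x along the bores, near to far cheek (roughly away from the robot), z up. Wood base 130 x 80 x 12 mm, 60 mm wide wing to y = 125 mm. Two green cheeks 10 mm thick, 40 mm wide, 90 mm high, at x = -38 to -28 and 28 to 38 mm, each with a 12.5 mm through bore at y = 0, z = 70 mm. A block at y = 77 to 103 mm, 62 mm high, holds up the lever arm.
- bore_near (a point): Centre of the bore on the outer (robot-side) face of the near cheek, 70 mm above the table, ringed with brass; axes as the press, x points into the bore. The pin goes in here along x.
- bore_far (a point): Centre of the bore on the outer face of the far cheek, 76 mm further along x than bore_near; same axes.
- lever_eye (a point): Middle of the eye of the loose aluminium lever (0.3 kg), resting between the cheeks, in line with the bores to 2 mm; axes as the press. Square boss 44 mm long (x), 30 x 30 mm, with a 15 mm through hole along x; it can slide along x until it meets a cheek (6 mm from mid-gap). Arm 22 mm wide towards +y, with a red grip 30 x 46 x 24 mm, 100 to 146 mm from the eye.
- holder: Fixed holder; origin: centre of its underside, x along the stored pin, knob to tip, z up. Wood base 140 x 60 x 12 mm; two steel U brackets, 36 mm wide, 85 mm high, at x = -56 to -50 and 47 to 53 mm, with open-topped slots 14 mm wide, floor at 55 mm. The stored pin's axis is at y = 0 (2 mm play), z = 60 mm; 97 mm of its shaft is free between the brackets.
- pin_mid (a point): Middle of the loose pin's shaft, on its axis, 67.5 mm from shoulder and tip; x from knob to tip. Steel shaft 10 mm in diameter, 135 mm long, the last 10 mm tapered to 4 mm; red knob 22 mm in diameter, 26 mm long; about 0.09 kg. Starts in the holder, tip roughly away from the robot.
- pin_shoulder (a point): On the pin's axis at the knob's flat face where the shaft begins (it ends up against the near cheek); axes as pin_mid. The knob's free end is 26 mm behind it (-x).
- pin_tip (a point): The pointed end of the pin, on its axis; axes as pin_mid.
- glue_jar: Bystander: loose amber glass jar, 52 mm diameter, 85 mm high, beside the way into the near bore, about 100 mm off the bores' axis, on the side away from the lever arm. Origin: centre of its underside.
- tea_tin: Bystander: loose blue tin, 52 mm diameter, 115 mm high, beside the tip end of the holder. Origin: centre of its underside.
- comb: Bystander: loose metal comb lying flat beside the holder, 130 mm along its x, 36 mm wide, 6 mm thick. Origin: centre of its underside.
There are look-alikes about, which are no part of the job. There is more than one size of the part that bears lever_eye; the job needs the smallest.

How it is judged (in metres and radians):
On the way, in this order (a step that is already met when the one before it is completed fails the run):
1. the pin is level and clear above both brackets (z of each of pin_shoulder, pin_tip in the frame of holder above 0.095 m and angle between pin_mid's own x axis and vertical between 1.37 and 1.77 rad), for 0.1 s.
2. the tip has passed the near cheek and is in the lever's eye (x of pin_tip in the frame of bore_near between 0.025 and 0.065 m and y of pin_tip in the frame of bore_near between -0.007 and 0.007 m and z of pin_tip in the frame of bore_near between -0.007 and 0.007 m), for 0.05 s.
3. the tip has passed through the far cheek, in line with the bores (x of pin_tip in the frame of bore_near above 0.078 m and angle between the x axis of pin_mid and the x axis of bore_near, either way round below 0.08 rad and y of pin_tip in the frame of bore_near between -0.008 and 0.008 m and z of pin_tip in the frame of bore_near between -0.008 and 0.008 m), for 0.1 s.
At the end, for the whole second after the job is handed in: Pin through both cheeks and the lever's eye, within 0.06 rad of the bores' axis, its shoulder within 4 mm of the near cheek; the eye within 8 mm of that axis and 10 mm of mid-gap; jar, tin and comb within 25 mm of their starts; pin and lever at rest (x of pin_shoulder in the frame of bore_near between -0.004 and 0.003 m and y of pin_shoulder in the frame of bore_near between -0.004 and 0.004 m and z of pin_shoulder in the frame of bore_near between -0.004 and 0.004 m and angle between the x axis of pin_mid and the x axis of bore_near, either way round below 0.06 rad and x of pin_tip in the frame of bore_near above 0.125 m and y of pin_tip in the frame of bore_near between -0.007 and 0.007 m and z of pin_tip in the frame of bore_near between -0.007 and 0.007 m and y of lever_eye in the frame of bore_near between -0.008 and 0.008 m and z of lever_eye in the frame of bore_near between -0.008 and 0.008 m and x of lever_eye in the frame of bore_near between 0.028 and 0.048 m and distance of each of glue_jar, tea_tin, comb from where it was at the start of the episode below 0.025 m and linear speed of each of pin, lever below 0.02 m/s); the robot touches nothing.
It fails at once if the pin is tipped more than about 25 degrees from level (angle between pin_mid's own x axis and vertical below 1.13 rad or angle between pin_mid's own x axis and vertical above 2.01 rad).
It fails at once if the pin is dropped on the table (height (world z) of pin_mid below 0.03 m).
It fails at once if the lever is moved more than 25 mm (distance of lever_eye from where it was at the start of the episode above 0.025 m).
It fails at once if the jar, the tin or the comb is pushed more than 25 mm or knocked over (distance of any of glue_jar, tea_tin, comb from where it was at the start of the episode above 0.025 m or angle between any of glue_jar, tea_tin, comb's own z axis and vertical above 0.35 rad).
It also fails if it takes over 72 s, if anything falls off the work surface, if the arm or the gripper's body presses on something with over 40 N, if the wrist force passes 120 N, or if a joint passes its speed limit or range.

### The arm

A 6-joint arm with a two-finger parallel gripper is mounted at the origin on the work surface. World frame = base frame: x ahead of the robot, y to its left, z up, the work surface at z = 0. Lengths are in mm, angles in rad, forces in N, time in s.
With the tool pointing down it reaches from about 350 to 850 mm from the base axis. Payload 8.1 kg.
Tool frame: the origin (TCP) lies midway between the tips of the shut fingers; the grasp point (between the pads) lies 19 mm behind it; z points along the fingers, y is the line along which they close (so a half turn about z gives the same grasp; the last joint's range is limited). The gripper opens to 93 mm and grips with 3 to 60 N. Pads are 15 mm wide; open, the fingers measure 128 mm over their backs; the gripper's body (75 mm by 188 mm) begins 65 mm behind the grasp point.
Start: joints at [1.218, 0.13, 1.488, -0, 1.523, -0.085], TCP at [158.744, 578.624, 218.635] pointing down, gripper open.
Joint ranges: [-2.96, 2.96], [-0.89, 2.26], [0.02, 2.5], [-1.34, 4.48], [0, 2.73], [-2.66, 2.66]. Speed limits (rad/s): [2.39, 2.39, 2.79, 3.14, 3.14, 3.14].

### API

Orientations are given as a unit quaternion [w, x, y, z].
In Python, from bench import env gives the robot as it stands. The module is installed in compiled form; this text tells all that it offers.
- The arm moves only by the tool servo_tool, never from a script. Its argument "steps" is one flat list of numbers, 7 for each row, row after row: the shift along the world's x, y, z in units of 0.1 m (1.0 is 0.1 m), then the turn, a rotation vector about the world's x, y, z in units of 45 degrees (1.0 is 45 degrees), then the closure, from -1 (fully open) to 1 (shut). A call has 1 to 12 rows; each row shifts and turns the commanded pose from where the row before left it; what a row does not reach is not made up. A row lasts 1/12 s, in which the tool goes at most 41.7 mm and 7.16 degrees, less where a joint would pass 70% of its speed; a pose out of reach is approached as far as the arm can. A call with a number of a shift or a turn outside -1 to 1 is refused whole. A call with a gripper value outside its range is refused whole. The fingers move at their own pace and stop on an object; the grip force is fixed at half the most. Time passes only in rows, so rows that do not move let the fingers close. It gives the time, the measured TCP pose, the force, the opening and the grip force at its end, in the units of the state.
- env.state(): the state, without advancing time (a new reading comes with each control period).
- env.capture(name): name is "scene" or "side" or "wrist"; returns a dict with "color" (420x560x3 uint8, red, green, blue), "intrinsics" (3x3 intrinsics, pixels), "origin" and "orientation" of the camera in the world; the wrist camera has in their place "tool_from_camera" (4x4, takes a point from camera to tool coordinates, whose origin is the TCP and whose axes are the flange's). Camera axes: x right, y down, z forward; pixel columns grow to the right and rows downward; lengths in mm; the calibration is good to about 2 mm. A picture is of the moment at which its call begins: read the wrist's pose just before it. There is no depth.
- env.sign_off(): hands the job in; it is judged then, once.
The state is a dict: "t": time; "q": joint angles; "joint_velocities": joint speeds; "joint_efforts": joint torques, N m; "eef_pos": TCP position; "tool_rot": TCP orientation; "force": force on the tool from outside, world axes, zero at the start; "moment": the same for the moment, N m; "width": finger opening in mm; "grip_force": force on a finger pad.
Only numpy, scipy, OpenCV 4.12 (cv2) and the standard library are available. Lean on these libraries where they do the work, as an engineer would, in place of code of your own. Each camera call takes 0.05 s, during which the arm holds its last target. There are 200 camera calls.

## Working session

There is one attempt and no reset: what is moved stays moved. The work goes in short steps, Python scripts to look and compute and a tool call to move; the robot and the scene stay as the last step left them, time stands still between calls to the robot, and variables do not carry over. Pictures are saved under pics/ and viewed, at most 10 in all, crops included, and the job is handed in when it is done.

Besides the shell and the picture viewer there is one more tool, called by a JSON object that holds its "method" and its "body", one argument or row to a line. servo_tool: Moves the arm, as the interface text tells. Shifts and turns lie within -1 to 1; 1 stands for 0.1 m of shift or 45 degrees of turn. Its arguments: {"type":"object","properties":{"steps":{"type":"array","items":{"type":"number"}}},"required":["steps"]}

```bash
mkdir -p pics; cat > h.py <<'E'
import numpy as np, cv2, json
from bench import env
from scipy.spatial.transform import Rotation as R
def q2m(q): return R.from_quat([q[1],q[2],q[3],q[0]]).as_matrix()
def cam(name):
    s=env.state(); c=env.capture(name)
    if 'origin' in c:
        o=np.array(c['origin'],float); r=np.array(c['orientation'],float)
        M=r if r.shape==(3,3) else q2m(r)
    else:
        T=np.array(c['tool_from_camera'],float); A=q2m(s['tool_rot'])
        M=A@T[:3,:3]; o=A@T[:3,3]+np.array(s['eef_pos'])
    return dict(img=c['color'],K=np.array(c['intrinsics'],float),o=o,M=M)
def save(c,f): cv2.imwrite(f,c['img'][:,:,::-1])
def ray(c,u,v): return c['M']@np.linalg.solve(c['K'],[u,v,1.])
def onz(c,u,v,z): d=ray(c,u,v); return c['o']+d*(z-c['o'][2])/d[2]
def proj(c,P):
    p=(np.atleast_2d(P)-c['o'])@c['M']; p=p@c['K'].T; return p[:,:2]/p[:,2:]
E
python3 - <<'E'
from h import *
import pickle
d={}
for n in ("scene","side","wrist"):
    d[n]=cam(n); save(d[n],f'pics/{n}0.png'); print(n,d[n]['o'].round(),d[n]['M'][:,2].round(2),d[n]['K'][0,0])
pickle.dump(d,open('c0.pkl','wb')); print(env.state())
E
```

```text
scene [1075. -172.  809.] [-0.59  0.15 -0.8 ] 406.47594520354716
side [ 978. -830.  699.] [-0.38  0.74 -0.55] 453.29688992324026
wrist [ 97. 598. 384.] [ 0.23 -0.06 -0.97] 293.9230329991493
{'t': 0.15, 'q': array([ 1.21759311e+00,  1.31005500e-01,  1.48904823e+00,  3.72854976e-06,
        1.52297127e+00, -8.54064059e-02]), 'joint_velocities': array([-1.35951355e-03, -1.44555508e-03, -2.87644285e-03, -1.14892079e-03,
        2.38437329e-04,  1.84967744e-05]), 'joint_efforts': array([ 7.62244381e-04, -5.60474682e+01, -4.92337239e+01,  7.69073493e-02,
        3.04155063e-02, -1.02790073e-04]), 'eef_pos': array([158.59294626, 578.20585979, 217.80727451]), 'tool_rot': array([-1.57622457e-04,  1.33498715e-01,  9.91048727e-01, -6.98618039e-04]), 'force': array([ 0.58798118, -1.02890521,  0.14667627]), 'moment': array([-0.01393194, -0.02101487,  0.01013507]), 'grip_force': 0.0, 'width': 92.85176158233926}
```

View pics/scene0.png

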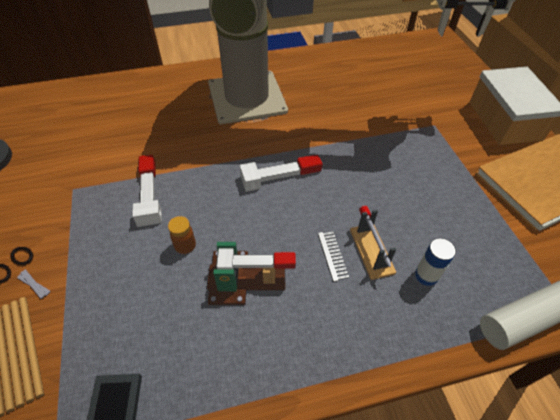

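View pics/side0.png

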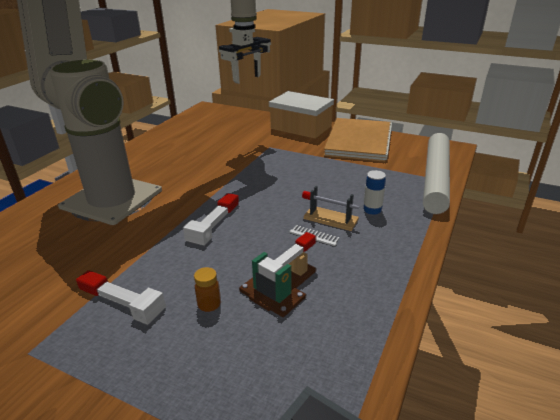

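The scene picture shows the press at (240,272) with a lever in it (eye near 226,262). There are two loose levers at (147,212) and (250,177), jar (181,235), comb (333,256), holder with pin (372,245; knob 365,211), tin (435,262). The side picture shows the same things: press (278,280), holder (332,208), levers at (145,302) and (200,230).

Lever candidates are scene (226,262), (147,212) and (250,177). I choose the one in the press, which looks smallest. There is only one pin, at (375,228). Next is the close crop check.

```bash
python3 - <<'E'
from h import *
import pickle
d=pickle.load(open('c0.pkl','rb'))
a=d['scene']['img'][195:315,190:410]; b=d['side']['img'][175:315,230:390]
A=cv2.resize(a,(800,436),interpolation=cv2.INTER_CUBIC)[:, :]
A=cv2.resize(a,(550,300),interpolation=cv2.INTER_CUBIC); B=cv2.resize(b,(343,300),interpolation=cv2.INTER_CUBIC)
A=cv2.resize(a,None,fx=3.6,fy=3.6,interpolation=cv2.INTER_CUBIC)
cv2.imwrite('pics/cropA.png',A[:,:,::-1])
B=cv2.resize(b,None,fx=4.2,fy=4.2,interpolation=cv2.INTER_CUBIC); cv2.imwrite('pics/cropB.png',B[:,:,::-1])
S=d['scene']
for n,u,v,z in (('knobend',364,209,60),('tin',440,247,115),('jar',180,223,85),('pinmid',375,230,60),('eye',226,262,80)): print(n,onz(S,u,v,z).round())
E
```

```text
knobend [560. 170.  60.]
tin [727. 258. 115.]
jar [ 515. -248.   85.]
pinmid [622. 172.  60.]
eye [ 634. -167.   80.]
```

View pics/cropA.png

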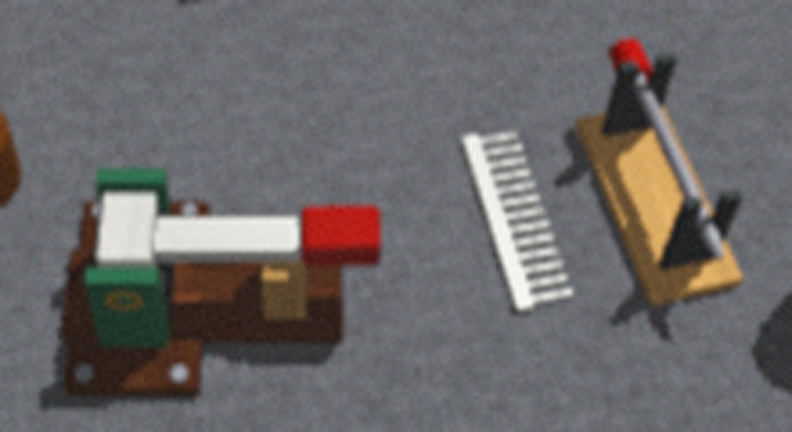

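View pics/cropB.png

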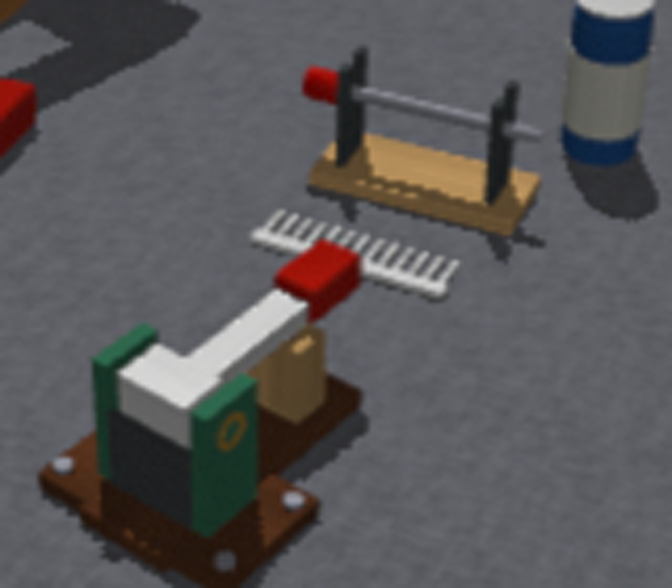

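The crops confirm it. The press has two green cheeks, and the far bore's brass ring is at cropA (125,300) and cropB (232,431). The lever boss sits between the cheeks. In the holder, the pin's knob end is at cropA (622,45) and cropB (306,82), and its tip is at (718,250) and (540,134). The lever in the press is the smallest.

```bash
python3 - <<'E'
from h import *
import pickle
from scipy.optimize import least_squares
d=pickle.load(open('c0.pkl','rb')); S,T=d['scene'],d['side']
a=lambda u,v:(S,(u+.5)/3.6-.5+190,(v+.5)/3.6-.5+195)
b=lambda u,v:(T,(u+.5)/4.2-.5+230,(v+.5)/4.2-.5+175)
def tri(*o):
    A=np.zeros((3,3));y=np.zeros(3)
    for c,u,v in o:
        r=ray(c,u,v);r/=np.linalg.norm(r);P=np.eye(3)-np.outer(r,r);A+=P;y+=P@c['o']
    return np.linalg.solve(A,y)
print('borefar',tri(a(125,300),b(232,431)))
k=tri(a(625,47),b(306,82));t=tri(a(719,252),b(541,134));print('knobend',k,'tip',t,np.linalg.norm(t-k),'yaw',np.degrees(np.arctan2(*(t-k)[[1,0]])))
def fit(pts,x0):
    def f(x):
        c,s=np.cos(x[2]),np.sin(x[2]);r=[]
        for (cm,u,v),p in pts:
            W=[x[0]+c*p[0]-s*p[1],x[1]+s*p[0]+c*p[1],p[2]];r+=list(proj(cm,W)[0]-[u,v])
        return r
    q=least_squares(f,x0,loss='soft_l1');print(q.x,np.degrees(q.x[2]),np.round(f(q.x),1))
fit([(a(125,300),(38,0,70)),(b(232,431),(38,0,70)),(a(68,395),(65,-40,0)),(a(198,393),(65,40,0)),(b(232,583),(65,-40,0)),(b(318,512),(65,40,12)),(b(41,480),(-65,-40,12))],[630,-160,0])
fit([(a(577,120),(-70,-30,12)),(b(309,185),(-70,-30,6)),(a(743,275),(70,30,6)),(a(656,306),(70,-30,0)),(b(515,233),(70,-30,0)),(b(541,182),(70,30,12)),(a(625,47),(-79,0,60)),(b(306,82),(-79,0,60))],[622,172,0])
E
```

```text
borefar [ 663.18365864 -177.01537207   67.61711315]
knobend [552.93985744 171.72671142  55.33869546] tip [714.58979479 165.951798    60.48769009] 161.8349900901699 yaw -2.046010761894138
[ 6.26767006e+02 -1.69890776e+02 -2.06101238e-01] -11.80873110618847 [-0.4 -0.2  0.2 -0.6 -0.5  1.2  1.   0.3 -0.7  3.9  0.8 -4.6 -1.8 -1.1]
[6.39304479e+02 1.68077415e+02 2.05207786e-02] 1.175754004191305 [-0.8 -1.  -0.3 -2.   0.8  0.9 -0.3 -0.1 -0.6 -0.1 -0.  -3.1 -0.6  1.6
  1.7 -0. ]
```

{"method": "servo_tool", "body": {
  "steps": [0.36, -0.34, -0.015, 0, 0, 0.028, -0.1, 0.36, -0.34, -0.015, 0, 0, 0.028, -0.1, 0.36, -0.34, -0.015, 0, 0, 0.028, -0.1, 0.36, -0.34, -0.015, 0, 0, 0.028, -0.1, 0.36, -0.34, -0.015, 0, 0, 0.028, -0.1, 0.36, -0.34, -0.015, 0, 0, 0.028, -0.1, 0.36, -0.34, -0.015, 0, 0, 0.028, -0.1, 0.36, -0.34, -0.015, 0, 0, 0.028, -0.1, 0.36, -0.34, -0.015, 0, 0, 0.028, -0.1, 0.36, -0.34, -0.015, 0, 0, 0.028, -0.1, 0.36, -0.34, -0.015, 0, 0, 0.028, -0.1, 0.36, -0.34, -0.015, 0, 0, 0.034, -0.1]
}}

```text
t: 1.15
eef_pos: [523.1, 233.7, 203.3]
tool_rot: [-0.0, -0.001, 1.0, 0.0]
force: [0.2, 1.2, -1.1]
width: 51.2
grip_force: 0.0
```

{"method": "servo_tool", "body": {
  "steps": [0, 0, 0, 0, 0, 0, -0.1, 0, 0, 0, 0, 0, 0, -0.1]
}}

```text
t: 1.32
eef_pos: [523.2, 233.4, 202.8]
tool_rot: [-0.001, 0.002, 1.0, -0.0]
force: [-1.4, -0.4, 0.4]
width: 51.5
grip_force: 0.0
```

```bash
python3 - <<'E'
from h import *
import pickle
c=cam('wrist'); pickle.dump(c,open('c1.pkl','wb')); save(c,'pics/w1.png'); s=env.state(); print(s['t'],s['eef_pos'],q2m(s['tool_rot']).round(3),s['width'],s['force'],c['o'])
print(proj(c,[[560,170,60],[714,168,60]]))
E
```

```text
1.3667 [522.20175558 234.68952554 202.90231545] [[-1.     0.002 -0.001]
 [ 0.002  1.    -0.   ]
 [ 0.001 -0.    -1.   ]] 51.212582261221584 [ 0.08874346  0.1124653  -0.09549878] [458.99186054 235.32258969 369.39923527]
[[222.26252333 226.77992233]
 [227.0034148  346.17615513]]
```

View pics/w1.png

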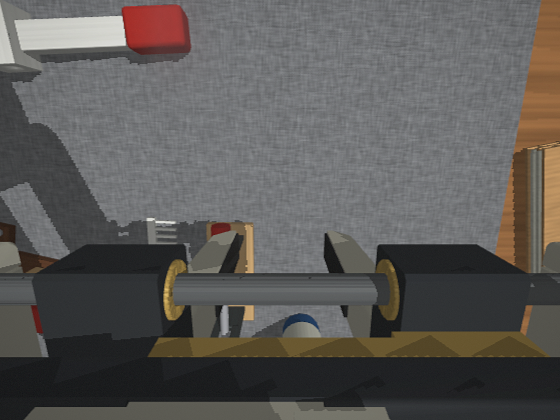

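The wrist picture looks back towards the robot, with the knob at (220,229) and the gripper hiding everything below v≈235. I'll move forward so that the whole pin comes into view.

{"method": "servo_tool", "body": {
  "steps": [0.38, -0.16, 0, 0, 0, 0, -0.1, 0.38, -0.16, 0, 0, 0, 0, -0.1, 0.38, -0.16, 0, 0, 0, 0, -0.1, 0.38, -0.16, 0, 0, 0, 0, -0.1, 0.1, 0, 0, 0, 0, 0, -0.1, 0, 0, 0, 0, 0, 0, -0.1, 0, 0, 0, 0, 0, 0, -0.1]
}}

```text
t: 1.95
eef_pos: [683.3, 172.9, 202.8]
tool_rot: [-0.001, -0.001, 1.0, 0.0]
force: [-0.7, 0.1, -0.1]
width: 51.2
grip_force: 0.0
```

```bash
python3 - <<'E'
from h import *
import pickle
c=cam('wrist'); pickle.dump(c,open('c2.pkl','wb')); s=env.state(); print(s['t'],s['eef_pos'])
im=c['img'][40:280,180:380]; cv2.imwrite('pics/w2.png',cv2.resize(im,None,fx=2.5,fy=2.5,interpolation=cv2.INTER_CUBIC)[:,:,::-1])
print(proj(c,[[560,170,60],[714,168,60]]))
E
```

```text
2.0 [682.86418641 173.18916351 203.26542967]
[[276.48889726  69.98163423]
 [274.90348817 221.32794686]]
```

View pics/w2.png

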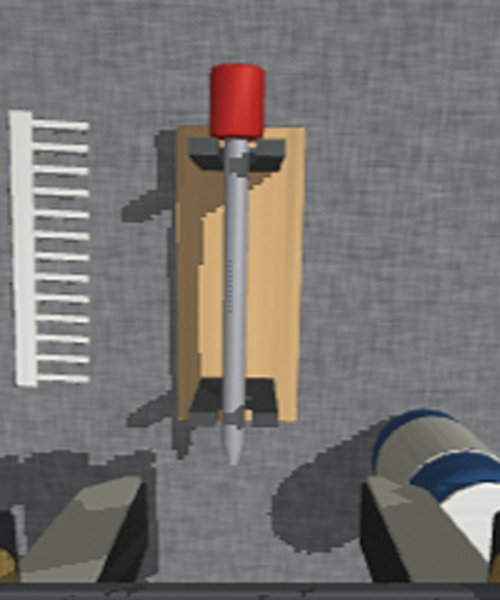

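The pin is clear. In crop pixels the shoulder is at (237,137), the tip at (234,465), the near bracket spans v≈140–170, and the far bracket's inner face is at v≈377.

```bash
python3 - <<'E'
from h import *
import pickle
c=pickle.load(open('c2.pkl','rb'))
f=lambda u,v,z:onz(c,(u+.5)/2.5-.5+180,(v+.5)/2.5-.5+40,z)
sh=f(237,137,60);t=f(233.5,465,60);print(sh,t,np.linalg.norm(t-sh),np.degrees(np.arctan2(*(t-sh)[[1,0]])))
print('brk',f(237,172,85),f(237,377,85),f(237,170,70)); print('base',[f(u,v,12).round(1) for u,v in((176,128),(305,127),(177,420),(297,421))])
E
```

```text
[582.53454772 167.98798893  60.        ] [719.040514   165.99537261  60.        ] 136.52050889750694 -0.8363033527562579
brk [597.67415932 168.46670269  85.        ] [674.64280789 168.21407438  85.        ] [595.79892567 168.15581442  70.        ]
base [array([573. , 139.1,  12. ]), array([572.5, 198.1,  12. ]), array([710.9, 136.4,  12. ]), array([711.3, 196.7,  12. ])]
```

{"method": "servo_tool", "body": {
  "steps": [-0.36, -0.03, 0, 0, 0, -0.018, -0.1, -0.35, -0.025, 0, 0, 0, 0, -0.1, 0, 0, -0.35, 0, 0, 0, -0.1, 0, 0, -0.35, 0, 0, 0, -0.1, 0, 0, -0.2, 0, 0, 0, -0.1, 0, 0, 0, 0, 0, 0, -0.1, 0, 0, 0, 0, 0, 0, -0.1]
}}

```text
t: 2.58
eef_pos: [611.0, 167.0, 113.1]
tool_rot: [-0.001, 0.006, 1.0, -0.0]
force: [0.4, -0.3, 1.2]
width: 51.3
grip_force: 0.0
```

```bash
python3 - <<'E'
from h import *
s=env.state(); print(s['t'],s['eef_pos'],q2m(s['tool_rot']).round(4))
E
```

```text
2.5833 [610.98069377 167.00701678 113.14355224] [[-9.999e-01  1.150e-02 -2.300e-03]
 [ 1.150e-02  9.999e-01 -3.000e-04]
 [ 2.300e-03 -3.000e-04 -1.000e+00]]
```

{"method": "servo_tool", "body": {
  "steps": [0.01, 0.005, -0.3, 0, 0, 0, -0.1, 0, 0, -0.25, 0, 0, 0, -0.1, 0, 0, -0.17, 0, 0, 0, -0.1, 0, 0, 0, 0, 0, 0, -0.1, 0, 0, 0, 0, 0, 0, 1, 0, 0, 0, 0, 0, 0, 1, 0, 0, 0, 0, 0, 0, 1, 0, 0, 0, 0, 0, 0, 1, 0, 0, 0, 0, 0, 0, 1, 0, 0, 0, 0, 0, 0, 1]
}}

```text
t: 3.42
eef_pos: [614.6, 166.6, 42.4]
tool_rot: [0.001, 0.007, 1.0, 0.0]
force: [-0.3, 0.2, -0.9]
width: 15.8
grip_force: 0.0
```

{"method": "servo_tool", "body": {
  "steps": [0, 0, 0, 0, 0, 0, 1, 0, 0, 0, 0, 0, 0, 1, 0, 0, 0, 0, 0, 0, 1, 0, 0, 0, 0, 0, 0, 1]
}}

```text
t: 3.75
eef_pos: [614.4, 166.4, 41.9]
tool_rot: [0.0, 0.007, 1.0, -0.0]
force: [-0.6, -1.4, 3.2]
width: 9.3
grip_force: 30.0
```

{"method": "servo_tool", "body": {
  "steps": [0, 0, 0.05, 0, 0, 0, 1, 0, 0, 0.05, 0, 0, 0, 1, 0, 0, 0.1, 0, 0, 0, 1, 0, 0, 0.15, 0, 0, 0, 1, 0, 0, 0.15, 0, 0, 0, 1, 0, 0, 0.15, 0, 0, 0, 1, 0, 0, 0.05, 0, 0, 0, 1, 0, 0, 0, 0, 0, 0, 1, 0, 0, 0, 0, 0, 0, 1, 0, 0, 0, 0, 0, 0, 1]
}}

```text
t: 4.58
eef_pos: [613.4, 166.4, 110.4]
tool_rot: [-0.001, 0.007, 1.0, -0.0]
force: [0.2, -0.7, -2.3]
width: 9.0
grip_force: 30.0
```

```bash
python3 - <<'E'
from h import *
import pickle
d={}
s=env.state(); print(s['t'],s['eef_pos'],s['width'],s['grip_force'])
for n in('scene','side'): d[n]=cam(n)
pickle.dump(d,open('c3.pkl','wb'))
a=cv2.resize(d['scene']['img'][160:290,300:440],(430,400),interpolation=cv2.INTER_CUBIC)
b=cv2.resize(d['side']['img'][140:270,280:400],(369,400),interpolation=cv2.INTER_CUBIC)
cv2.imwrite('pics/lift.png',np.hstack([a,b])[:,:,::-1])
E
```

```text
4.5833 [613.36010636 166.36199784 110.36693413] 8.986213584252136 29.999324390664697
```

View pics/lift.png

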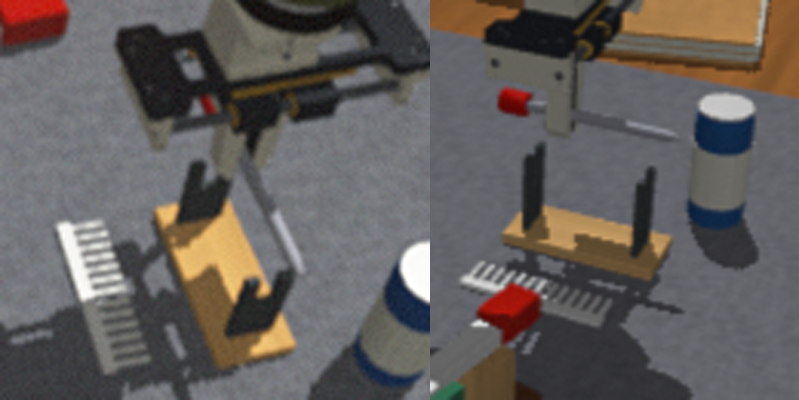

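The pin is held above the brackets. In this montage the side-view knob end is at (500,101) and the tip at (678,137), and the scene tip is at (302,270). Next I'll work out the pitch and tip offset.

```bash
python3 - <<'E'
from h import *
import pickle
d=pickle.load(open('c3.pkl','rb'))
k=369/120
A=lambda u,v:(d['scene'],(u+.5)/(430/140)-.5+300,(v+.5)/(400/130)-.5+160)
B=lambda u,v:(d['side'],(u-430+.5)/k-.5+280,(v+.5)/(400/130)-.5+140)
def tri(*o):
    M=np.zeros((3,3));y=np.zeros(3)
    for c,u,v in o:
        r=ray(c,u,v);r/=np.linalg.norm(r);P=np.eye(3)-np.outer(r,r);M+=P;y+=P@c['o']
    return np.linalg.solve(M,y)
print('tip',tri(A(303,271),B(680,137)))
c,u,v=B(500,101); r=ray(c,u,v); print('knobend at y=168', c['o']+r*(168-c['o'][1])/r[1])
c,u,v=B(680,137); r=ray(c,u,v); print('tip at y=166', c['o']+r*(166-c['o'][1])/r[1])
p=lambda P:proj(d['side'],P)
print('pred level z129', p([[556,168,129],[718,166,129]]), B(500,101)[1:],B(680,137)[1:])
E
```

```text
tip [714.91090926 169.25442395 126.07012454]
knobend at y=168 [553.51793128 168.         125.06728257]
tip at y=166 [716.56813638 166.         127.45320787]
pred level z129 [[303.29415803 171.36115811]
 [361.55822672 183.76880471]] (302.4268292682927, 172.4875) (360.9634146341463, 184.1875)
```

The pin is level, about 18 mm above the TCP height. Next I'll carry it to beside the press, turn it to the press yaw and measure the cheeks from above.

{"method": "servo_tool", "body": {
  "steps": [0.02, -0.12, 0.12, 0, 0, -0.02, 1, 0.06, -0.25, 0.12, 0, 0, -0.03, 1, 0.06, -0.32, 0.12, 0, 0, -0.03, 1, 0.06, -0.35, 0.12, 0, 0, -0.03, 1, 0.06, -0.35, 0.12, 0, 0, -0.03, 1, 0.06, -0.35, 0.12, 0, 0, -0.03, 1, 0.06, -0.35, 0.12, 0, 0, -0.03, 1, 0.06, -0.35, 0.06, 0, 0, -0.03, 1, 0.03, -0.22, 0, 0, 0, -0.015, 1, 0, -0.1, 0, 0, 0, 0, 1, 0, 0, 0, 0, 0, 0, 1, 0, 0, 0, 0, 0, 0, 1]
}}

```text
t: 5.68
eef_pos: [660.6, -109.6, 201.2]
tool_rot: [-0.001, 0.103, 0.995, 0.0]
force: [-0.5, 0.8, -0.7]
width: 9.0
grip_force: 30.0
```

```bash
python3 - <<'E'
from h import *
import pickle
c=cam('wrist'); pickle.dump(c,open('c4.pkl','wb')); s=env.state(); print(s['t'],s['eef_pos'],s['width'],q2m(s['tool_rot'])[:,1],proj(c,[[627,-170,90],[590,-162,90],[664,-178,90]]))
cv2.imwrite('pics/w4.png',cv2.resize(c['img'],(800,600),interpolation=cv2.INTER_CUBIC)[:,:,::-1])
E
```

```text
5.7333 [ 660.66140394 -108.61192145  201.1347042 ] 9.053871560555109 [2.04004185e-01 9.78969820e-01 6.19322375e-04] [[209.62828568 180.00380976]
 [207.51045586 139.34283977]
 [211.61392645 218.12683511]]
```

View pics/w4.png

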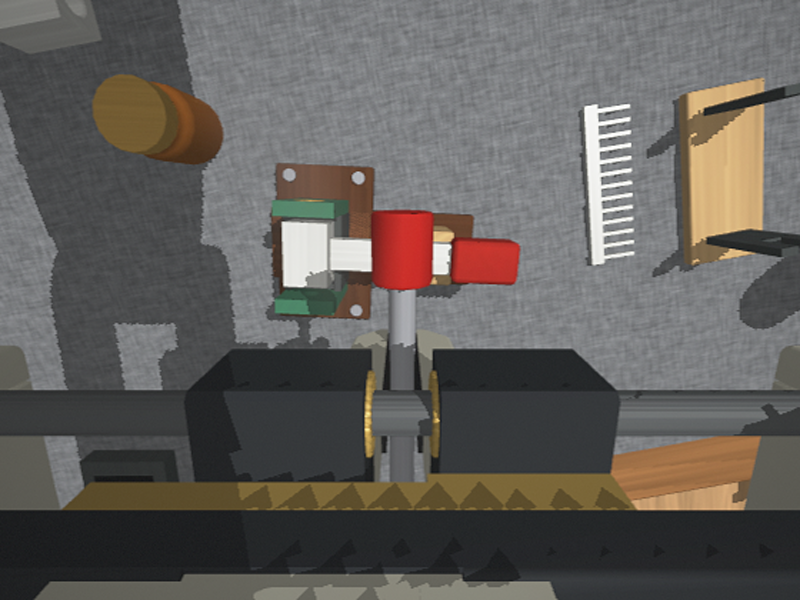

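The press is clear at lower left of centre. In this view the near cheek's top is a band at (272–348, 201–217), the base's near corners are (277,163) and (374,168), the jar top is at (135,112), and the pin is straight in the gripper. I'll extract the cheek tops numerically.

```bash
python3 - <<'E'
from h import *
import pickle
c=pickle.load(open('c4.pkl','rb')); im=c['img'].astype(int)
print('cam',c['o'])
r,g,b=im[...,0],im[...,1],im[...,2]
m=((g>r+12)&(g>b+8)); m[:, :180]=0; m[:,260:]=0; m[:130]=0; m[235:]=0
for v in range(136,226):
    us=np.where(m[v])[0]
    if len(us): print(v,us.min(),us.max(),len(us),'|',' '.join(str(x) for x in g[v,190:246:3]))
E
```

```text
cam [597.81041648 -94.53583655 367.79344492]
139 203 223 10 | 136 77 81 83 90 94 101 104 108 105 94 90 90 89 86 74 74 71 70
140 190 243 33 | 126 121 117 113 102 103 110 130 135 162 141 128 108 92 92 92 91 89 73
141 190 243 54 | 128 133 134 135 134 134 137 137 126 128 115 114 104 101 89 91 89 88 74
142 190 243 54 | 132 133 135 136 136 135 137 136 134 133 133 135 134 133 138 88 88 87 74
143 190 243 54 | 132 133 134 137 136 135 137 137 136 136 136 136 137 136 139 90 89 88 74
144 190 243 54 | 132 134 135 135 135 136 135 136 136 135 136 136 134 135 139 90 88 88 75
145 190 243 54 | 115 135 136 135 134 136 136 133 136 136 135 134 136 137 139 90 87 89 77
146 190 243 54 | 113 134 135 135 135 135 136 134 136 136 136 136 136 137 139 89 90 89 75
147 190 243 54 | 101 134 135 134 136 136 136 136 135 135 135 136 135 137 139 90 88 88 76
148 190 243 54 | 102 134 136 135 135 137 137 136 137 135 135 135 136 137 140 91 90 90 70
149 190 241 52 | 104 137 136 136 135 136 136 136 135 136 136 136 138 137 140 89 89 85 69
150 190 239 50 | 106 140 139 137 138 138 137 137 136 137 136 137 136 137 140 90 86 68 63

[... 1206 characters left out ...]
4 135 136 134 134 136 116 83 84 83 85 84 84 78 75 71 72
213 192 236 45 | 78 136 132 136 134 134 136 136 115 83 80 83 84 85 84 78 72 71 70
214 192 235 44 | 77 136 132 136 133 133 136 135 135 82 84 84 83 85 84 79 73 70 71
215 192 235 44 | 82 136 134 135 132 133 135 133 136 82 82 82 84 84 83 78 74 69 69
216 192 234 43 | 84 136 135 136 132 133 136 133 136 81 82 82 83 83 83 73 72 69 79
217 192 234 43 | 82 136 136 135 134 136 136 133 135 79 82 82 84 83 82 73 73 68 71
218 192 233 42 | 81 138 140 138 137 138 136 135 135 81 82 83 83 85 81 76 73 68 59
219 193 233 41 | 81 93 82 95 106 119 116 138 140 80 82 82 84 83 105 74 73 68 58
220 228 232 5 | 76 71 53 44 49 50 53 59 61 71 59 81 80 82 95 73 71 67 69
```

```bash
python3 - <<'E'
from h import *
import pickle
from scipy.optimize import least_squares
c=pickle.load(open('c4.pkl','rb'))
for zt in (90,102):
    pts=[((190,139.9),(-38,-20)),((233.5,141.8),(-38,20)),((233.5,152.3),(-28,20)),((190,150.6),(-28,-20)),((191.5,208.9),(28,-20)),((191.5,218.6),(38,-20)),((234.5,220.2),(38,20))]
    def f(x):
        C,s=np.cos(x[2]),np.sin(x[2])
        return np.concatenate([proj(c,[x[0]+C*p[0]-s*p[1],x[1]+s*p[0]+C*p[1],zt])[0]-uv for uv,p in pts])
    q=least_squares(f,[627,-170,-.2]);x=q.x;u=np.array([np.cos(x[2]),np.sin(x[2])])
    print(zt,x.round(2),np.degrees(x[2]),np.round(f(x),1),'near',x[:2]-38*u,'u',u)
    print('TCP with shoulder..: tip25mm before:', x[:2]-38*u-u*(25+105))
    j=onz(c,135/800*560-.5,112*.7,85)[:2]-(x[:2]-38*u); print('jar along,off',j@u, -j[0]*u[1]+j[1]*u[0])
E
```

```text
90 [ 6.2874e+02 -1.6790e+02 -2.5000e-01] -14.25303743711098 [-0.  -0.2 -0.2 -0.2 -0.2  0.2  0.3  0.1  0.6 -0.1  0.9  0.1 -1.4  0.1] near [ 591.91189092 -158.54759616] u [ 0.96921786 -0.24620467]
TCP with shoulder..: tip25mm before: [ 465.91356926 -126.54098843]
jar along,off -49.95130517713187 -105.6672131509433
102 [ 6.2778e+02 -1.6472e+02 -2.5000e-01] -14.3220018262693 [-0.9 -1.8  1.  -1.6  0.9 -0.7 -0.5 -0.9 -0.2  1.5  0.1  2.  -0.5  2.2] near [ 590.9627027  -155.31847277] u [ 0.96892081 -0.2473711 ]
TCP with shoulder..: tip25mm before: [ 465.00299723 -123.16022968]
jar along,off -48.105602054146885 -108.62122387619563
```

```bash
python3 - <<'E'
from h import *
import pickle
c=pickle.load(open('c4.pkl','rb')); im=c['img'].astype(int); s=env.state(); A=q2m(s['tool_rot']);z=s['eef_pos'][2]+18.1
r,g,b=im[...,0],im[...,1],im[...,2]
P=[]
for v in list(range(152,198,5)):
    us=np.where((r[v]>110)&(g[v]<70)&(np.abs(np.arange(560)-281)<28))[0]; P.append((us.mean(),v,us.min(),us.max()))
for v in range(206,242,6):
    gr=np.where((abs(r[v]-g[v])<14)&(abs(b[v]-g[v])<25)&(g[v]>110)&(np.abs(np.arange(560)-281)<12))[0]; P.append((gr.mean(),v,gr.min(),gr.max()))
for p in P:
    w=onz(c,p[0],p[1],z+(0)); t=A.T@(w-s['eef_pos']); print([round(float(x),1) for x in p],w.round(1),'tool',t.round(1))
v=np.where((r[:,281]>110)&(g[:,281]<70))[0];print('red rows',v.min(),v.max(),[ (A.T@(onz(c,281,q,z)-s['eef_pos'])).round(1) for q in (v.min(),v.max()+1)])
E
```

```text
[282.5, 152.0, 262.0, 303.0] [607.3 -95.7 219.2] tool [ 54.9   1.8 -18. ]
[282.5, 157.0, 262.0, 303.0] [609.7 -96.2 219.2] tool [ 52.5   1.8 -18. ]
[282.0, 162.0, 262.0, 302.0] [612.1 -96.9 219.2] tool [ 50.    1.5 -18. ]
[282.0, 167.0, 262.0, 302.0] [614.5 -97.4 219.2] tool [ 47.5   1.5 -18. ]
[281.5, 172.0, 260.0, 302.0] [616.9 -98.2 219.2] tool [ 45.    1.3 -18. ]
[281.5, 177.0, 260.0, 302.0] [619.4 -98.7 219.2] tool [ 42.4   1.3 -18.1]
[281.5, 182.0, 262.0, 301.0] [621.9 -99.2 219.2] tool [ 39.8   1.3 -18.1]
[281.5, 187.0, 262.0, 301.0] [624.5 -99.8 219.2] tool [ 37.2   1.3 -18.1]
[282.0, 192.0, 262.0, 302.0] [ 627.1 -100.1  219.2] tool [ 34.6   1.5 -18.1]
[281.0, 197.0, 262.0, 300.0] [ 629.6 -101.1  219.2] tool [ 32.    1.  -18.1]
[281.2, 206.0, 270.0, 290.0] [ 634.3 -102.   219.2] tool [ 27.2   1.1 -18.1]
[282.2, 212.0, 270.0, 292.0] [ 637.6 -102.1  219.2] tool [ 24.    1.6 -18.1]
[282.2, 218.0, 270.0, 292.0] [ 640.8 -102.8  219.2] tool [ 20.7   1.6 -18.1]
[282.2, 224.0, 270.0, 292.0] [ 644.  -103.5  219.2] tool [ 17.4   1.6 -18.1]
[282.2, 230.0, 270.0, 292.0] [ 647.3 -104.2  219.2] tool [ 14.    1.6 -18.1]
[283.1, 236.0, 275.0, 292.0] [ 650.7 -104.4  219.2] tool [ 10.7   2.1 -18.1]
red rows 147 202 [array([ 57.4,   1.1, -18. ]), array([ 28.8,   1. , -18.1])]
```

```bash
python3 - <<'E'
from h import *
import pickle
d=pickle.load(open('c0.pkl','rb')); S=d['scene']; T=d['side']
for uv in ((250,166),(262,186),(243,190),(243,170),(310,163),(322,160)): print('scene',uv,onz(S,*uv,40).round())
for uv in ((188,238),(210,242),(205,218),(237,200)): print('side',uv,onz(T,*uv,20).round())
E
```

```text
scene (250, 166) [341. -57.  40.]
scene (262, 186) [416. -42.  40.]
scene (243, 190) [417. -91.  40.]
scene (243, 170) [350. -77.  40.]
scene (310, 163) [368.  98.  40.]
scene (322, 160) [365. 132.  40.]
side (188, 238) [350. -94.  20.]
side (210, 242) [411. -85.  20.]
side (205, 218) [338.   1.  20.]
side (237, 200) [370. 119.  20.]
```

{"method": "servo_tool", "body": {
  "steps": [-0.255, -0.031, 0, 0, 0, -0.015, 1, -0.35, -0.04, 0, 0, 0, -0.02, 1, -0.38, -0.04, 0, 0, 0, -0.02, 1, -0.38, -0.04, 0, 0, 0, 0, 1, -0.35, -0.04, 0, 0, 0, 0, 1, -0.24, 0, -0.1, 0, 0, 0, 1, 0, 0, -0.3, 0, 0, 0, 1, 0, 0, -0.35, 0, 0, 0, 1, 0, 0, -0.35, 0, 0, 0, 1, 0, 0, -0.3, 0, 0, 0, 1, 0, 0, -0.092, 0, 0, 0, 1, 0, 0, 0, 0, 0, 0, 1]
}}

```text
t: 6.73
eef_pos: [463.0, -126.3, 49.4]
tool_rot: [-0.003, 0.123, 0.992, 0.001]
force: [-0.6, 0.7, -0.2]
width: 8.8
grip_force: 30.0
```

{"method": "servo_tool", "body": {
  "steps": [0, 0, 0, 0, 0, 0, 1, 0, 0, 0, 0, 0, 0, 1]
}}

```text
t: 6.9
eef_pos: [467.3, -128.8, 54.6]
tool_rot: [0.002, 0.124, 0.992, -0.0]
force: [-0.4, 0.4, -1.4]
width: 8.9
grip_force: 30.0
```

```bash
python3 - <<'E'
from h import *
import pickle
s=env.state(); A=q2m(s['tool_rot']);print(s['t'],s['eef_pos'],np.degrees(np.arctan2(-A[0,1],A[1,1])),s['width'])
d={n:cam(n) for n in('scene','side')}; pickle.dump(d,open('c5.pkl','wb'))
s=env.state(); print(s['eef_pos'])
a=cv2.resize(d['scene']['img'][180:300,150:270],(400,400),interpolation=cv2.INTER_CUBIC)
b=cv2.resize(d['side']['img'][220:320,200:320],(400,333),interpolation=cv2.INTER_CUBIC); b=np.vstack([b,np.zeros((67,400,3),np.uint8)])
cv2.imwrite('pics/stage.png',np.hstack([a,b])[:,:,::-1])
E
```

```text
6.9 [ 467.33685494 -128.7509679    54.64522298] -14.212708183380368 8.878807954302454
[ 467.51561686 -129.12843626   54.76991482]
```

View pics/stage.png

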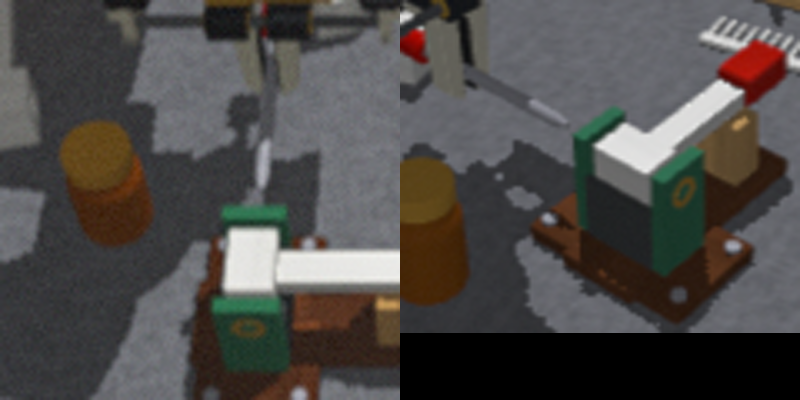

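The staging picture shows the pin tip just before the near cheek: scene tip near (256,199), side tip near (570,125). The far bore ring is at (248,327) and (683,191). The jar is untouched.

{"method": "servo_tool", "body": {
  "steps": [0, 0, 0, 0, 0, 0, 1, 0, 0, 0, 0, 0, 0, 1, 0, 0, 0, 0, 0, 0, 1, 0, 0, 0, 0, 0, 0, 1]
}}

```text
t: 7.33
eef_pos: [465.8, -128.8, 52.6]
tool_rot: [0.0, 0.124, 0.992, -0.0]
force: [0.1, -0.1, -1.6]
width: 9.0
grip_force: 30.0
```

```bash
python3 - <<'E'
from h import *
import pickle
s=env.state(); A=q2m(s['tool_rot']);print(s['t'],s['eef_pos'],A.round(4))
d={n:cam(n) for n in('scene','side')}; pickle.dump(d,open('c6.pkl','wb')); print(env.state()['eef_pos'])
c0=pickle.load(open('c0.pkl','rb'))
def tri(*o):
    M=np.zeros((3,3));y=np.zeros(3)
    for c,u,v in o:
        r=ray(c,u,v);r/=np.linalg.norm(r);P=np.eye(3)-np.outer(r,r);M+=P;y+=P@c['o']
    return np.linalg.solve(M,y)
# brass ring centroid far bore
o=[]
for n,(u0,u1,v0,v1) in (('scene',(215,235,271,286)),('side',(278,293,268,288))):
    im=c0[n]['img'][v0:v1,u0:u1].astype(int); m=im[...,0]>im[...,1]+5; p=np.argwhere(m); 
    el=cv2.fitEllipse(p[:,::-1].astype(np.float32)); print(n,len(p),'ring',el, 'bbox mid',(p.max(0)+p.min(0))/2)
    b=(p.max(0)+p.min(0))/2; o.append((d[n],u0+b[1],v0+b[0]))
bf=tri(*o); print('bore_far',bf)
# tip: light pixels difference against start image
for n,(u0,u1,v0,v1) in (('scene',(218,240,215,246)),('side',(228,258,240,264))):
    df=np.abs(d[n]['img'].astype(int)-c0[n]['img']).sum(2); im=d[n]['img'].astype(int).mean(2)
    print(n,'gray from',u0,v0)
    for v in range(v0,v1): print(v,' '.join('%3d'%x for x in im[v,u0:u1]))
E
```

```text
7.3333 [ 465.76018245 -128.77047944   52.62628199] [[-9.691e-01  2.465e-01  5.000e-04]
 [ 2.465e-01  9.691e-01 -2.000e-04]
 [-5.000e-04 -1.000e-04 -1.000e+00]]
[ 465.5547532  -128.69079033   52.34489432]
scene 16 ring ((8.689719200134277, 7.496657848358154), (6.769268989562988, 19.709665298461914), 26.280742645263672) bbox mid [10.   6.5]
side 39 ring ((7.906131744384766, 20.647918701171875), (11.151849746704102, 37.251243591308594), 12.192749977111816) bbox mid [9.5 9. ]
bore_far [ 671.84185557 -183.68521877   74.8240179 ]
scene gray from 218 215
215  92  60  49  52  52  51  57  66  60  62  77  83  82  81  94 112 108 109 104 101 106 106
216  97  64  54  60  53  57  63  88  81  82  75  82  76  86  96 108 111 110 109 107 111 107
217 106  91  79  66  56  55  71  98 108  91  78  78  82  78  96 108 109 113 119 111 113 108
218 116 118 100  63  50  55  73  98 114 100  81  81  75  79  94 106 114 111 115 113 116 112
219 114 113 106  66  55  54  77 113 116  96  83  74  72  82  99 109 111 116 118 120 118 114
220 116 119 106  67  55  52  77 112 110  95  74  77  84  81 105 114 115 112 115 115 11
[... 4604 characters left out ...]
 104 105 104 105 106 101  95  85  82  85  91  94 100 106 103  99  90  84  80  80
259 104 106 108 108 108 109 110 110 108 106 106 105 105 105 105 103 103 101 100 100  99  99 104 102  99  90  82  81  81  80
260 106 104 102 102 105 107 106 109 109 109 108 106 106 107 108 106 106 104 102 103 104 106 104  91  76  80  81  81  76  60
261 105 101  98 101 103  94  69  77 103 105 105 104 105 106 107 107 107 104 104 105 105 106 104  94  54  57  73  75  61  42
262 105 100 101 104  97  65  54  56  65  79 101 102 102 105 106 108 110 107 105 106 106 102 104  96  46  41  45  46  42  41
263 106 104 104 107  98  59  54  55  56  58  63  64  78 104 109 109 108 105 107 108 104 103 105  95  47  39  41  40  40  67
```

```bash
python3 - <<'E'
from h import *
import pickle
d=pickle.load(open('c6.pkl','rb')); S,T=d['scene'],d['side']
def tri(*o):
    M=np.zeros((3,3));y=np.zeros(3)
    for c,u,v in o:
        r=ray(c,u,v);r/=np.linalg.norm(r);P=np.eye(3)-np.outer(r,r);M+=P;y+=P@c['o']
    return np.linalg.solve(M,y)
tip=[567.9,-154.7,70.5];bf=[665.3,-178.55,70]
print('tip pred',proj(S,tip),proj(T,tip),'seen S(227.8,237.5) T(249,257.3)',tri((S,227.8,237.5),(T,249,257.3)))
print('bf pred',proj(S,bf),proj(T,bf),'seen S(224,277.7) T(284.4,276.9)',tri((S,224,277.7),(T,284.4,276.9)))
for n,(u0,u1,v0,v1) in (('scene',(214,236,270,288)),('side',(276,296,264,290))):
    im=d[n]['img'].astype(int); print(n,u0,v0)
    for v in range(v0,v1): print(v,' '.join('%3d'%x for x in (im[v,u0:u1,0]-im[v,u0:u1,1])))
E
```

```text
tip pred [[226.91880939 237.36404765]] [[250.18986015 258.2441507 ]] seen S(227.8,237.5) T(249,257.3) [ 565.44821457 -152.79303156   69.25768585]
bf pred [[223.67454614 278.47968463]] [[285.44405892 277.09059584]] seen S(224,277.7) T(284.4,276.9) [ 662.63492252 -177.60593981   68.59800521]
scene 214 270
270 -59 -67 -67 -67 -68 -62 -64 -64 -65 -65 -62 -62 -67 -63 -62 -65 -62 -65 -64 -51 -15  -5
271 -62 -70 -72 -68 -72 -67 -70 -67 -67 -72 -71 -67 -67 -68 -68 -63 -70 -70 -65 -53 -19  -4
272 -64 -71 -65 -63 -68 -68 -69 -68 -66 -65 -71 -65 -63 -69 -68 -65 -65 -66 -66 -52 -20  -2
273 -56 -56 -52 -55 -55 -55 -54 -53 -56 -55 -52 -53 -53 -53 -52 -53 -57 -53 -55 -43 -21  -4
274 -29 -38 -32 -28 -29 -38 -31 -30 -33 -24 -24 -32 -29 -25 -30 -35 -38 -32 -35 -32 -23 -10
275 -18 -22 -23 -24 -24 -24 -18  -9 -10  -8 -15 -11 -16 -19 -23 -20 -21 -22 -30 -32 -23  -8
276 -12 -25 -24 -23 -29 -19  -6   9   9   1  -1  -1   4   1  -9 -23 -29 -26 -22 -27 -21  -7
277  -5 -23 -27 -24 -24  -9  11  14   8  -9  -8  -7   2  10   4 -11 -22 -26 -26 -23 -26 -13
278   1 -24 -26 -24 -23   0  13  11  -4 -18 -21 -20  -9   9
[... 2357 characters left out ...]
 -31 -24  -1  16  17  19  18
282 -31 -31 -31 -29 -30 -27 -17  -8 -12 -24 -30 -30 -30 -31 -25  -1  18  20  17  19
283 -30 -29 -31 -30 -30 -30 -30 -27 -28 -30 -30 -30 -29 -29 -24   0  17  18  18  18
284 -29 -30 -30 -29 -29 -29 -29 -28 -29 -30 -30 -31 -30 -29 -23   0  18  18  18  20
285 -30 -28 -30 -31 -30 -29 -30 -30 -31 -28 -28 -31 -33 -30 -24  -1  18  17  18  20
286 -28 -29 -29 -29 -32 -32 -30 -28 -29 -30 -29 -30 -30 -30 -24  -1  17  18  19  18
287 -31 -29 -30 -30 -30 -29 -28 -30 -29 -30 -30 -27 -29 -31 -24  -1  18  15  18  17
288 -30 -31 -31 -29 -30 -28 -29 -29 -29 -28 -31 -31 -31 -31 -25  -2  17  24  33  33
289 -30 -30 -30 -28 -29 -30 -29 -31 -29 -30 -30 -31 -30 -31 -25   1  26  35  35  35
```

```bash
python3 - <<'E'
from h import *
import pickle
d=pickle.load(open('c6.pkl','rb')); S,T=d['scene'],d['side']
u=np.array([.9692,-.2462,0]);n=np.array([.2462,.9692,0]);z=np.array([0,0,1.])
tip=np.array([567.9,-154.7,70.5])
g=S['img'].astype(float).mean(2)
for v in (228,230,232,234):
    w=np.clip(g[v,222:236]-60,0,None); obs=(w*np.arange(222,236)).sum()/w.sum()
    f=lambda P:proj(S,P)[0]
    t=min(np.arange(0,60,.25),key=lambda t:abs(f(tip-t*u)[1]-v)); p=tip-t*u
    print('S',v,obs.round(2),f(p).round(2),'px/mm n,z',(f(p+n)-f(p)).round(2),(f(p+z)-f(p)).round(2))
g=T['img'].astype(float).mean(2)
for uu in (238,240,242,244): # columns
    col=g[244:264,uu]; f=lambda P:proj(T,P)[0]
    t=min(np.arange(0,60,.25),key=lambda t:abs(f(tip-t*u)[0]-uu)); p=tip-t*u
    print('T',uu,'pred',f(p).round(2),(f(p+n)-f(p)).round(2),(f(p+z)-f(p)).round(2),col.astype(int))
E
```

```text
S 228 228.61 [227.76 228.  ] px/mm n,z [0.45 0.  ] [-0.04 -0.26]
S 230 228.45 [227.58 230.04] px/mm n,z [0.45 0.  ] [-0.04 -0.26]
S 232 228.21 [227.4  231.99] px/mm n,z [0.45 0.  ] [-0.04 -0.26]
S 234 227.99 [227.23 233.96] px/mm n,z [0.46 0.  ] [-0.04 -0.26]
T 238 pred [237.99 251.66] [ 0.31 -0.21] [-0.03 -0.35] [103 102 101 103 104 100  98 130 116  91  82  98 101 104 104 106 108 105
 101  63]
T 240 pred [239.97 252.73] [ 0.31 -0.21] [-0.03 -0.35] [104  99 102 108 109 106 111 140 137 117  93  82  97 106 104 105 106 105
 102  78]
T 242 pred [241.97 253.81] [ 0.31 -0.21] [-0.03 -0.35] [103 101 104 107 106 104 102 107 136 138 120  96  86 102 106 105 108 107
 106 109]
T 244 pred [243.99 254.9 ] [ 0.31 -0.22] [-0.03 -0.35] [105 104 104 107 103 102 103 106 112 155 143 123  98  81  95 103 106 107
 110 108]
```

Everything agrees to within about 1 mm. I'll make a slight -y correction and advance gently along the bore.

{"method": "servo_tool", "body": {
  "steps": [0.096, -0.03, 0, 0, 0, 0, 1, 0.097, -0.025, 0, 0, 0, 0, 1, 0.058, -0.015, 0, 0, 0, 0, 1, 0.039, -0.01, 0, 0, 0, 0, 1, 0.039, -0.01, 0, 0, 0, 0, 1, 0.039, -0.01, 0, 0, 0, 0, 1, 0.039, -0.01, 0, 0, 0, 0, 1, 0, 0, 0, 0, 0, 0, 1]
}}

```text
t: 8.1
eef_pos: [506.9, -139.8, 52.4]
tool_rot: [0.0, 0.124, 0.992, -0.0]
force: [1.1, 0.4, -0.3]
width: 9.2
grip_force: 30.0
```

{"method": "servo_tool", "body": {
  "steps": [0.048, -0.0123, 0, 0, 0, 0, 1, 0.048, -0.0123, 0, 0, 0, 0, 1, 0.048, -0.0123, 0, 0, 0, 0, 1, 0.048, -0.0123, 0, 0, 0, 0, 1, 0.048, -0.0123, 0, 0, 0, 0, 1, 0.048, -0.0123, 0, 0, 0, 0, 1, 0, 0, 0, 0, 0, 0, 1]
}}

```text
t: 8.68
eef_pos: [536.1, -147.3, 52.5]
tool_rot: [0.0, 0.124, 0.992, -0.0]
force: [0.3, -0.0, -1.3]
width: 8.9
grip_force: 30.0
```

```bash
python3 - <<'E'
from h import *
s=env.state(); e=s['eef_pos'][:2]-np.array([591.6,-159.85]); u=np.array([.9692,-.2462]); print(s['t'],s['eef_pos'],s['force'],s['moment'],'tip at',e@u+105.5,'lat',e@[.2462,.9692])
E
```

```text
8.6833 [ 536.10407239 -147.31536682   52.47857844] [ 0.25229577 -0.00403226 -1.30529016] [0.03119106 0.07086214 0.01313365] tip at 48.62732027357558 lat -1.5145308951932817
```

{"method": "servo_tool", "body": {
  "steps": [0.048, -0.012, 0, 0, 0, 0, 1, 0.048, -0.012, 0, 0, 0, 0, 1, 0.048, -0.012, 0, 0, 0, 0, 1, 0.048, -0.012, 0, 0, 0, 0, 1, 0, 0, 0, 0, 0, 0, 1]
}}

```text
t: 9.1
eef_pos: [555.3, -152.1, 52.5]
tool_rot: [0.0, 0.124, 0.992, -0.0]
force: [-0.1, -0.2, -1.2]
width: 8.7
grip_force: 30.0
```

{"method": "servo_tool", "body": {
  "steps": [0.048, -0.012, 0, 0, 0, 0, 1, 0.048, -0.012, 0, 0, 0, 0, 1, 0.048, -0.012, 0, 0, 0, 0, 1, 0.039, -0.01, 0, 0, 0, 0, 1, 0, 0, 0, 0, 0, 0, 1, 0, 0, 0, 0, 0, 0, 1]
}}

```text
t: 9.6
eef_pos: [572.8, -156.5, 52.3]
tool_rot: [-0.0, 0.124, 0.992, -0.0]
force: [0.2, -0.0, -1.3]
width: 9.1
grip_force: 30.0
```

```bash
python3 - <<'E'
from h import *
import pickle
s=env.state(); e=s['eef_pos'][:2]-np.array([591.6,-159.85]); u=np.array([.9692,-.2462]); print(s['t'],s['eef_pos'],s['force'],s['moment'],'tip at',e@u+105.5,'lat',e@[.2462,.9692])
T=cam('side');c0=pickle.load(open('c0.pkl','rb'))['side']
U=np.array([.9692,-.2462,0]);b=np.array([591.6,-159.85,70])
print('proj tip 76,80,88',proj(T,[b+U*k for k in(76,80,88)]))
df=np.abs(T['img'].astype(int)-c0['img']).sum(2)
print(df[268:292,278:306])
E
```

```text
9.6 [ 572.77505197 -156.46545899   52.26126454] [ 0.20260859 -0.02893633 -1.27533832] [-0.01847027  0.01656035  0.0048659 ] tip at 86.42158637349533 lat -1.3544050544582973
proj tip 76,80,88 [[285.42414881 277.08841197]
 [286.9032947  277.88604354]
 [289.88218582 279.4924149 ]]
[[ 42  30  27  19  20  20  21  24  16   9  16   8  13  20  17  13  16  13
   20  12  18  19  14  16  20  15  22  11]
 [ 26  22  22  20  18  14  25  20  14  14  15   7   9  13  19  20  19  18
   17  19  12  17  16  16  15  21  14  16]
 [ 15  21  18  24  14  20  17  13  12  12   5  13  18  14  17  23  21  16
   19  16  20  14  15  15  17  16  16  17]
 [ 21  23  18  16  20   6  16  13  14  11  15  12  17  14  18  15  14  20
   15  18  18  14  22  17  13  14  12  14]
 [ 18  20  15  23  18  14  11   6  14  15  14  16  11   7   4  10  15  18
   16  16  15  16  15  11  16  17  20   8]
 [ 19  21  17  14   6  11  17  14  13  13   9   9   8  13  12   6  13   9
   18  14  20  18  14  19  18  15   6   6]
 [ 16  19   9  10   9  13  12  22  13  17  11  17   9  11  11   7   2   8
    9  14  15  16  17  16  11   4  17   7]
 [
[... 1287 characters left out ...]
 12  12  14   9  11  12   8   9  12  15  15  14  10  12   8  10  10  12
    6   6  10  13  12   9  17  17  12  15]
 [  9  13  12  13  11  15  11  16   9   8  17   9  12   9  10   5  14   8
    8  11  13  11  12   9  18  18  16  22]
 [ 16  11  12  14  17  10   9  13  11  10  12  11  12   9  11   6   8  16
   15  13  11  15  15  14  15  22  25  23]
 [ 10  11  11  12   8  21   6   7  11  17  14  10   9   9  22  58  23  14
   13  16  15  15  18  24  19  24  27  28]
 [ 10  11  14   9  11  12  15  12  13   4  13  10   5  16  55  47   2  10
   16  11  13  14  21  25  26  25  22  21]
 [  7   8  10  11  13   6   8  13  12  10   8  14  10  29  64  61  22  13
   19  16  16  18  17  18  24  26  22  27]]
```

{"method": "servo_tool", "body": {
  "steps": [0.039, -0.01, 0, 0, 0, 0, 1, 0, 0, 0, 0, 0, 0, 1, 0, 0, 0, 0, 0, 0, 1, 0, 0, 0, 0, 0, 0, 0.1, 0, 0, 0, 0, 0, 0, 0.1, 0, 0, 0, 0, 0, 0, 0.1, 0, 0, 0, 0, 0, 0, 0.1, 0, 0, 0, 0, 0, 0, 0.1]
}}

```text
t: 10.32
eef_pos: [576.5, -157.4, 52.4]
tool_rot: [0.0, 0.124, 0.992, -0.0]
force: [0.3, -0.1, 0.6]
width: 37.4
grip_force: 0.0
```

{"method": "servo_tool", "body": {
  "steps": [-0.145, 0.037, 0, 0, 0, 0, 0.1, -0.145, 0.037, 0, 0, 0, 0, 0.1, -0.145, 0.037, 0, 0, 0, 0, 0.1, 0, 0, 0, 0, 0, 0, 0.1, 0, 0, 0, 0, 0, 0, 0.1]
}}

```text
t: 10.73
eef_pos: [532.9, -146.3, 52.4]
tool_rot: [0.0, 0.124, 0.992, -0.0]
force: [-0.5, 0.1, 0.3]
width: 41.8
grip_force: 0.0
```

```bash
python3 - <<'E'
from h import *
s=env.state(); e=s['eef_pos'][:2]-np.array([591.6,-159.85]); u=np.array([.9692,-.2462]); print(s['t'],s['eef_pos'],s['force'],s['width'],'along',e@u,'lat',e@[.2462,.9692])
c=cam('wrist'); im=c['img'].astype(int); r,g=im[...,0],im[...,1]
m=((r>110)&(g<70)).astype(np.uint8); m[:,:200]=0; m[:,380:]=0
n,l,st,ce=cv2.connectedComponentsWithStats(m)
A=q2m(s['tool_rot'])
for i in range(1,n):
    if st[i,4]>200:
        x,y,w,h,a=st[i]; print(st[i],[ (A.T@(onz(c,x+w/2,q,70)-s['eef_pos'])).round(1) for q in(y,y+h)])
E
```

```text
10.7333 [ 532.90710857 -146.27667447   52.44485231] [-0.5079459   0.09009543  0.34646595] 41.83616939401993 along -60.226903121276266 lat -1.2949227679840614
[ 264  226   38   47 1232] [array([ 16.3,   3.1, -17.6]), array([-11. ,   3.1, -17.6])]
```

{"method": "servo_tool", "body": {
  "steps": [-0.016, 0.017, 0, 0, 0, 0, 0.1, 0, 0, 0, 0, 0, 0, 1, 0, 0, 0, 0, 0, 0, 1, 0, 0, 0, 0, 0, 0, 1, 0, 0, 0, 0, 0, 0, 1, 0, 0, 0, 0, 0, 0, 1, 0, 0, 0, 0, 0, 0, 1]
}}

```text
t: 11.37
eef_pos: [531.5, -144.7, 52.3]
tool_rot: [0.0, 0.124, 0.992, -0.0]
force: [0.2, -0.5, 0.3]
width: 21.1
grip_force: 30.0
```

{"method": "servo_tool", "body": {
  "steps": [0.048, -0.0123, 0, 0, 0, 0, 1, 0.048, -0.0123, 0, 0, 0, 0, 1, 0.048, -0.0123, 0, 0, 0, 0, 1, 0.048, -0.0123, 0, 0, 0, 0, 1, 0.048, -0.0123, 0, 0, 0, 0, 1, 0, 0, 0, 0, 0, 0, 1]
}}

```text
t: 11.87
eef_pos: [551.7, -150.0, 50.6]
tool_rot: [-0.004, 0.124, 0.992, 0.001]
force: [-2.0, -0.7, 1.5]
width: 21.0
grip_force: 30.0
```

{"method": "servo_tool", "body": {
  "steps": [0.039, -0.01, 0, 0, 0, 0, 1, 0.039, -0.01, 0, 0, 0, 0, 1, 0.039, -0.01, 0, 0, 0, 0, 1, 0.039, -0.01, 0, 0, 0, 0, 1, 0, 0, 0, 0, 0, 0, 1, 0, 0, 0, 0, 0, 0, 1]
}}

```text
t: 12.37
eef_pos: [571.3, -154.8, 52.2]
tool_rot: [0.0, 0.124, 0.992, 0.0]
force: [-0.5, -0.0, -1.7]
width: 21.4
grip_force: 30.0
```

{"method": "servo_tool", "body": {
  "steps": [0.019, -0.005, 0, 0, 0, 0, 1, 0.019, -0.005, 0, 0, 0, 0, 1, 0, 0, 0, 0, 0, 0, 1, 0, 0, 0, 0, 0, 0, 1]
}}

```text
t: 12.7
eef_pos: [574.9, -155.8, 52.3]
tool_rot: [0.0, 0.124, 0.992, -0.0]
force: [-0.8, 0.9, -0.6]
width: 21.2
grip_force: 30.0
```

```bash
cat > chk.py <<'E'
from h import *
s=env.state(); e=s['eef_pos'][:2]-np.array([591.6,-159.85]); u=np.array([.9692,-.2462]); print(s['t'],s['eef_pos'],s['force'],s['width'],'along',e@u,'lat',e@[.2462,.9692])
T=cam('side'); U=np.append(u,0); b=np.array([591.6,-159.85,70])
print([(k,proj(T,b+U*k)[0].round(1)) for k in (125,130,135)])
im=T['img'].astype(int).mean(2); import pickle
df=np.abs(T['img'].astype(int)-pickle.load(open('c0.pkl','rb'))['side']['img']).sum(2)
p=np.argwhere(df[266:300,282:320]>60); print('changed', [ (int(u+282),int(v+266)) for v,u in p if u>14])
E
python3 chk.py
```

```text
12.7 [ 574.85815541 -155.7654566    52.31276417] [-0.75510923  0.90056352 -0.6037455 ] 21.24539613805047 along -17.231810361168453 lat -0.1631026713588123
[(125, array([304. , 287.1])), (130, array([306. , 288.2])), (135, array([308. , 289.2]))]
changed [(297, 280), (297, 281), (298, 281), (299, 281), (297, 282), (298, 282), (299, 282), (300, 282), (301, 282), (297, 283), (298, 283), (299, 283), (300, 283), (301, 283), (302, 283), (297, 284), (298, 284), (299, 284), (300, 284), (301, 284), (302, 284), (303, 284), (297, 285), (298, 285), (299, 285), (300, 285), (301, 285), (302, 285), (303, 285), (304, 285), (297, 286), (298, 286), (299, 286), (300, 286), (301, 286), (302, 286), (303, 286), (304, 286), (305, 286), (301, 287), (302, 287), (303, 287), (304, 287)]
```

{"method": "servo_tool", "body": {
  "steps": [0.019, -0.005, 0, 0, 0, 0, 1, 0.015, -0.004, 0, 0, 0, 0, 1, 0, 0, 0, 0, 0, 0, 1, 0, 0, 0, 0, 0, 0, 1]
}}

```text
t: 13.08
eef_pos: [578.3, -156.7, 52.3]
tool_rot: [0.0, 0.124, 0.992, -0.0]
force: [0.4, 1.1, -1.0]
width: 21.4
grip_force: 30.0
```

{"method": "servo_tool", "body": {
  "steps": [0.01, -0.0025, 0, 0, 0, 0, 1, 0, 0, 0, 0, 0, 0, 1, 0, 0, 0, 0, 0, 0, 1]
}}

```text
t: 13.33
eef_pos: [579.2, -156.9, 52.3]
tool_rot: [0.0, 0.124, 0.992, -0.0]
force: [-0.5, -0.6, -0.7]
width: 21.3
grip_force: 30.0
```

{"method": "servo_tool", "body": {
  "steps": [0.01, -0.0025, 0, 0, 0, 0, 1, 0, 0, 0, 0, 0, 0, 1, 0, 0, 0, 0, 0, 0, 1]
}}

```text
t: 13.58
eef_pos: [580.2, -157.2, 52.3]
tool_rot: [0.0, 0.124, 0.992, -0.0]
force: [-0.0, 0.8, -0.6]
width: 21.2
grip_force: 30.0
```

{"method": "servo_tool", "body": {
  "steps": [0.01, -0.0025, 0, 0, 0, 0, 1, 0, 0, 0, 0, 0, 0, 1, 0, 0, 0, 0, 0, 0, 1]
}}

```text
t: 13.83
eef_pos: [581.3, -157.4, 52.3]
tool_rot: [0.0, 0.124, 0.992, -0.0]
force: [-0.3, -0.5, -1.3]
width: 20.7
grip_force: 30.0
```

{"method": "servo_tool", "body": {
  "steps": [0.01, -0.0025, 0, 0, 0, 0, 1, 0, 0, 0, 0, 0, 0, 1, 0, 0, 0, 0, 0, 0, 1]
}}

```text
t: 14.08
eef_pos: [581.5, -157.5, 52.2]
tool_rot: [-0.001, 0.124, 0.992, 0.0]
force: [-5.5, 0.6, 3.4]
width: 21.3
grip_force: 32.6
```

```bash
python3 chk.py | cut -c1-1500
```

```text
14.0833 [ 581.53006943 -157.50409308   52.23426865] [-5.53904631  0.64540887  3.43859864] 21.28215154609114 along -10.33733899151402 lat -0.20556391972578775
[(125, array([304. , 287.1])), (130, array([306. , 288.2])), (135, array([308. , 289.2]))]
changed [(297, 280), (297, 281), (298, 281), (299, 281), (297, 282), (298, 282), (299, 282), (300, 282), (301, 282), (297, 283), (298, 283), (299, 283), (300, 283), (301, 283), (302, 283), (303, 283), (297, 284), (298, 284), (299, 284), (300, 284), (301, 284), (302, 284), (303, 284), (304, 284), (297, 285), (298, 285), (299, 285), (300, 285), (301, 285), (302, 285), (303, 285), (304, 285), (305, 285), (297, 286), (298, 286), (299, 286), (300, 286), (301, 286), (302, 286), (303, 286), (304, 286), (305, 286), (306, 286), (300, 287), (301, 287), (302, 287), (303, 287), (304, 287), (305, 287), (306, 287), (307, 287), (302, 288)]
```

Contact at about 5 N. I'll release, back off, and use the shut fingers on the knob's end to make sure it is home.

{"method": "servo_tool", "body": {
  "steps": [0, 0, 0, 0, 0, 0, 0.1, 0, 0, 0, 0, 0, 0, 0.1, 0, 0, 0, 0, 0, 0, 0.1, 0, 0, 0, 0, 0, 0, 0.1, -0.097, 0.0246, 0, 0, 0, 0, 0.1, -0.097, 0.0246, 0, 0, 0, 0, 0.1, -0.097, 0.0246, 0, 0, 0, 0, 0.1, -0.097, 0.0246, 0, 0, 0, 0, 0.1, -0.048, 0.0123, 0, 0, 0, 0, 0.1, 0, 0, 0, 0, 0, 0, 1, 0, 0, 0, 0, 0, 0, 1, 0, 0, 0, 0, 0, 0, 1]
}}

```text
t: 15.13
eef_pos: [539.4, -146.9, 52.8]
tool_rot: [0.001, 0.124, 0.992, -0.0]
force: [0.1, -0.1, 0.1]
width: 26.6
grip_force: 0.0
```

{"method": "servo_tool", "body": {
  "steps": [0, 0, 0, 0, 0, 0, 1, 0, 0, 0, 0, 0, 0, 1, 0, 0, 0, 0, 0, 0, 1, 0, 0, 0, 0, 0, 0, 1, 0, 0, 0, 0, 0, 0, 1]
}}

```text
t: 15.55
eef_pos: [538.6, -146.6, 52.2]
tool_rot: [-0.0, 0.124, 0.992, 0.0]
force: [-0.3, 0.8, 0.4]
width: 0.3
grip_force: 0.0
```

```bash
python3 - <<'E'
from h import *
s=env.state(); e=s['eef_pos'][:2]-np.array([591.6,-159.85]); u=np.array([.9692,-.2462]); print(s['t'],s['eef_pos'],s['force'],s['width'],'along',e@u,'lat',e@[.2462,.9692])
for n,P in (('scene',[591.6,-159.85,70]),('side',[591.6,-159.85,70])):
    c=cam(n); im=c['img'].astype(int); r,g=im[...,0],im[...,1]
    p=proj(c,P)[0]; U=np.append(u,0); print(n,'shoulder/end pred',p,proj(c,np.array(P)-26*U)[0])
    m=((r>g+60)).astype(np.uint8); x,y=p.astype(int); M=m[y-30:y+10,x-30:x+15]; q=np.argwhere(M)
    if len(q): print('red bbox',q.min(0)[::-1]+[x-30,y-30],q.max(0)[::-1]+[x-30,y-30],len(q), 'centroid',q.mean(0)[::-1]+[x-30,y-30])
E
```

```text
15.55 [ 538.63412556 -146.61453634   52.22509123] [-0.33470939  0.80993761  0.37013882] 0.2770110623424202 along -54.593096660157 lat -0.21238690634934165
scene shoulder/end pred [226.48859136 246.87660126] [227.38708584 236.82281071]
red bbox [224 235] [232 241] 51 centroid [228.35294118 238.09803922]
side shoulder/end pred [258.56161929 262.60275393] [249.88198165 257.92224674]
red bbox [247 255] [255 263] 39 centroid [250.23076923 258.58974359]
```

Shut fingers now push on the knob end (expected contact at along ≈ -35).

{"method": "servo_tool", "body": {
  "steps": [0.048, -0.0123, 0, 0, 0, 0, 1, 0.048, -0.0123, 0, 0, 0, 0, 1, 0.029, -0.0074, 0, 0, 0, 0, 1, 0.019, -0.005, 0, 0, 0, 0, 1, 0, 0, 0, 0, 0, 0, 1, 0, 0, 0, 0, 0, 0, 1]
}}

```text
t: 16.15
eef_pos: [553.0, -150.3, 52.2]
tool_rot: [-0.0, 0.124, 0.992, 0.0]
force: [0.2, -0.4, 0.6]
width: 0.3
grip_force: 0.0
```

{"method": "servo_tool", "body": {
  "steps": [0.019, -0.005, 0, 0, 0, 0, 1, 0, 0, 0, 0, 0, 0, 1, 0, 0, 0, 0, 0, 0, 1]
}}

```text
t: 16.4
eef_pos: [554.9, -150.8, 52.3]
tool_rot: [-0.0, 0.124, 0.992, 0.0]
force: [0.2, 0.2, 0.8]
width: 0.3
grip_force: 0.0
```

{"method": "servo_tool", "body": {
  "steps": [0.019, -0.005, 0, 0, 0, 0, 1, 0, 0, 0, 0, 0, 0, 1, 0, 0, 0, 0, 0, 0, 1]
}}

```text
t: 16.65
eef_pos: [556.3, -151.2, 52.1]
tool_rot: [-0.001, 0.124, 0.992, 0.0]
force: [-3.2, 0.7, 0.7]
width: 0.5
grip_force: 1.4
```

{"method": "servo_tool", "body": {
  "steps": [0.01, -0.0025, 0, 0, 0, 0, 1, 0, 0, 0, 0, 0, 0, 1, 0, 0, 0, 0, 0, 0, 1]
}}

```text
t: 16.9
eef_pos: [556.3, -151.2, 52.0]
tool_rot: [-0.002, 0.124, 0.992, 0.0]
force: [-9.3, 1.9, 5.6]
width: 0.8
grip_force: 4.3
```

{"method": "servo_tool", "body": {
  "steps": [0.01, -0.0025, 0, 0, 0, 0, 1, 0, 0, 0, 0, 0, 0, 1, 0, 0, 0, 0, 0, 0, 1]
}}

```text
t: 17.15
eef_pos: [556.3, -151.2, 51.8]
tool_rot: [-0.003, 0.124, 0.992, 0.0]
force: [-13.5, 2.9, 7.9]
width: 0.8
grip_force: 6.9
```

It's firmly seated: a hard stop at 14 N with no motion. Retreating.

{"method": "servo_tool", "body": {
  "steps": [-0.048, 0.0123, 0, 0, 0, 0, 1, -0.145, 0.037, 0, 0, 0, 0, 1, -0.194, 0.049, 0, 0, 0, 0, 1, -0.194, 0.049, 0, 0, 0, 0, 1, 0, 0, 0.3, 0, 0, 0, 1, 0, 0, 0.35, 0, 0, 0, 1, 0.15, 0, 0.35, 0, 0, 0, 1, 0.3, 0, 0.35, 0, 0, 0, 1, 0.3, 0, 0.1, 0, 0, 0, 1, 0.3, 0, 0, 0, 0, 0, 1, 0, 0, 0, 0, 0, 0, 1, 0, 0, 0, 0, 0, 0, 1]
}}

```text
t: 18.15
eef_pos: [603.7, -136.8, 193.1]
tool_rot: [-0.0, 0.124, 0.992, 0.0]
force: [-0.4, 1.1, -1.1]
width: 0.6
grip_force: 0.0
```

```bash
python3 - <<'E'
from h import *
s=env.state(); c=cam('wrist'); print(s['t'],s['eef_pos'],s['force'])
b=np.array([591.9,-158.5,70]);u=np.array([.9692,-.2462,0])
im=c['img'].astype(int); r,g,bl=im[...,0],im[...,1],im[...,2]
p=proj(c,[b,b-26*u,b+[0,0,20]]); print('pred shoulder,end,cheek-top edge',p)
x,y=p[0].astype(int)
m=(r>g+60)
q=np.argwhere(m[max(y-70,0):y+25,x-40:x+40]); print('red',q.min(0)[::-1]+[x-40,max(y-70,0)],q.max(0)[::-1]+[x-40,max(y-70,0)])
e=s['eef_pos']
for v in range(int(p[1][1])-5,int(p[2][1])+8): print(v,im[v,x-3],end=' ')
# bystanders, scene
import pickle
S=cam('scene'); c0=pickle.load(open('c0.pkl','rb'))['scene']; df=np.abs(S['img'].astype(int)-c0['img']).sum(2)>90
for n,(u0,u1,v0,v1) in dict(jar=(165,198,214,256),tin=(412,458,236,290),comb=(316,350,230,282),lever=(215,298,248,300)).items(): print('\n',n,df[v0:v1,u0:u1].mean().round(3),end='')
E
```

```text
18.15 [ 603.68479316 -136.84495727  193.08117904] [-0.41927436  1.07987388 -1.07146579]
pred shoulder,end,cheek-top edge [[255.18079527 192.33582036]
 [254.64456503 166.40113401]
 [253.36712604 196.56572745]]
red [245 166] [266 194]
161 [113  74  53] 162 [115  79  56] 163 [114  78  55] 164 [114  78  56] 165 [113  76  56] 166 [123  42  36] 167 [126  39  36] 168 [174  48  44] 169 [190  52  47] 170 [187  51  46] 171 [186  50  45] 172 [186  49  44] 173 [188  51  47] 174 [187  51  46] 175 [188  51  45] 176 [188  51  47] 177 [188  50  46] 178 [190  52  48] 179 [188  49  46] 180 [189  52  47] 181 [189  51  46] 182 [189  52  47] 183 [191  53  48] 184 [190  52  47] 185 [189  51  48] 186 [189  51  47] 187 [190  52  49] 188 [189  51  48] 189 [188  49  45] 190 [188  50  47] 191 [188  51  46] 192 [190  51  46] 193 [185  45  46] 194 [171 122  67] 195 [75 92 72] 196 [54 86 69] 197 [ 74 122  95] 198 [ 81 135 105] 199 [ 80 135 105] 200 [ 80 135 105] 201 [ 82 134 105] 202 [ 80 132 104] 203 [ 80 133 105] 
 jar 0.302
 tin 0.0
 comb 0.011
 lever 0.042
```

```bash
python3 - <<'E'
from h import *
import pickle
for n in ('side','scene'):
    c=cam(n)['img'].astype(int); a=pickle.load(open('c0.pkl','rb'))[n]['img'].astype(int)
    x0,x1,y0,y1=(185,230,260,315) if n=='side' else (160,205,210,258)
    for im in (a,c):
        p=im[y0:y1,x0:x1]; q=np.argwhere((p[...,0]>2.2*p[...,2]+10)&(p[...,0]>55)); print(n,len(q),q.mean(0).round(1),q.min(0),q.max(0))
env.sign_off()
print(env.state()['t'])
E
```

```text
side 894 [29.1 21.6] [8 9] [51 34]
side 890 [29.3 21.7] [ 8 10] [51 34]
scene 664 [23.8 21.3] [7 8] [42 34]
scene 702 [24.4 21.3] [7 8] [42 34]
the job is handed in; nothing more can be done
the job is handed in; nothing more can be done
```

The pin is through the near cheek, the lever eye and the far cheek, with its knob hard against the near cheek; the gripper is clear of everything, the jar, tin and comb look unmoved in the camera images, and the job was handed in at about 18 s, though no verdict was returned.

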